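# Comb the washed stirring rods into rows and shut the tray

## Task

The washed stirring rods lie scattered in the two bays of the white tray: take the hand comb from its stand and comb the rods of each bay to that bay's outer end (left bay to the left end, right bay to the right end), so that they lie flat, side by side in a straight row close up against the end wall and parallel to it. The rods are clean, so only the comb may touch them, never the gripper. Hang the comb back upright in its stand, then shut the tray's clear lid fully, and leave the other things on the counter where they stand.

Things in the scene. Friction and masses are not known exactly. Their poses are not given: they have to be found in the camera images.
- rod_tray: White fixed tray, 158 (x) by 372 mm (y), rim 34 mm above the worktop. Origin: centre of its underside, on the worktop; x to the hinged far side, y to its left end. Floor 10 mm above the worktop. A divider (y = -2 to +2 mm, top 32 mm up) parts two bays, each 150 (x) by 180 mm (y) inside. Inner faces: outer end walls y = +182 and -182 mm, long walls x = +75 and -75 mm.
- tray_lid (a joint): Clear lid, 162 x 374 x 3.5 mm, 0.2 kg, hinged on the tray's far rim: 0 = shut flat, 1.57 = upright; starts open, leaning back (stop at 2.0). It stays put within 0.35 rad of upright, and sinks shut by itself in about 3 s once tipped forward below 0.9 rad. 23 mm ribs under it at tray y = +136, -136 mm reach 4 mm above the floor when shut: it cannot shut on a rod outside the row.
- lid_handle (a point): Centre of the lid's black round handle bar: 12 mm thick, 106 mm long, along the tray's y, held 35 mm beyond the lid's free edge by a thin post near each end (80 mm free between the posts), 195 mm from the hinge line. With the lid open it is the topmost part, about 0.23 m above the worktop.
- lid_hinge (a point): Middle of the lid's hinge line, 37 mm above the worktop on the tray's far rim; the line runs along the tray's y. Its axes are the tray's.
- comb_grip (a point): Centre of the hand comb's black upright grip, a block 36 (x) by 24 (y) by 52 mm tall; comb 0.16 kg. Below it an aluminium bar 130 (x) by 26 (y) by 10 mm, top 26 mm and underside 36 mm below this point; six round 6 mm steel tines in a line along x, 24 mm apart (outer ones at x = +60, -60 mm), end 70 mm below this point. z up.
- comb_stand: Weighted, fixed comb stand, base 170 (x) by 56 mm (y). Origin: centre of its underside. Two rails along x, tops 42 mm above the worktop, a slot between them 14 mm wide and 140 mm long. The comb hangs with its tines in the slot and its bar on the rails, along the stand's x (either way round), grip centre then 78 mm above the origin.
- rod_l1: A blue hexagonal stirring rod, 110 mm long, 10 mm across its flats, 18 g, lying in the left bay of the tray; starts nearest the end wall. Origin: its centre, on its axis, half-way along (5 mm above the tray's floor when it lies flat); x runs along the rod.
- rod_l2: A blue hexagonal stirring rod, 110 mm long, 10 mm across its flats, 18 g, lying in the left bay of the tray; starts in the middle. Origin: its centre, on its axis, half-way along (5 mm above the tray's floor when it lies flat); x runs along the rod.
- rod_l3: A blue hexagonal stirring rod, 110 mm long, 10 mm across its flats, 18 g, lying in the left bay of the tray; starts nearest the divider. Origin: its centre, on its axis, half-way along (5 mm above the tray's floor when it lies flat); x runs along the rod.
- rod_r1: A blue hexagonal stirring rod, 110 mm long, 10 mm across its flats, 18 g, lying in the right bay of the tray; starts nearest the end wall. Origin: its centre, on its axis, half-way along (5 mm above the tray's floor when it lies flat); x runs along the rod.
- rod_r2: A blue hexagonal stirring rod, 110 mm long, 10 mm across its flats, 18 g, lying in the right bay of the tray; starts in the middle. Origin: its centre, on its axis, half-way along (5 mm above the tray's floor when it lies flat); x runs along the rod.
- rod_r3: A blue hexagonal stirring rod, 110 mm long, 10 mm across its flats, 18 g, lying in the right bay of the tray; starts nearest the divider. Origin: its centre, on its axis, half-way along (5 mm above the tray's floor when it lies flat); x runs along the rod.
- basket: Bystander: white slotted basket, 125 x 85 x 62 (mm), standing on the worktop; origin at the centre of its underside.
- jar_red: Bystander: white screw-top jar with a red band, 66 across, 125 tall (mm), standing on the worktop; origin at the centre of its underside.
- beaker: Bystander: green tinted beaker, 75 across, 116 tall (mm), standing on the worktop; origin at the centre of its underside.
- dish: Bystander: small clear sample dish, 48 across, 17 tall (mm), standing on the worktop; origin at the centre of its underside.
- tube: Bystander: square clear cuvette standing upright, 23 x 23 x 102 (mm), standing on the worktop; origin at the centre of its underside.
There are look-alikes about, which are no part of the job. What is shaped like the rod_r3 but green is not meant. Leave any orange look-alike of the rod_r2 alone.

How it is judged:
On the way, in this order (a step that is already met when the one before it is completed fails the run):
1. the comb has been lifted out of its stand (height (world z) of comb_grip above 0.125 m), for 0.1 s.
2. the rods of both bays lie in parallel rows at the outer ends (y of each of rod_l1, rod_l2, rod_l3 in the frame of rod_tray above 0.141 m and angle between the x axis of each of rod_l1, rod_l2, rod_l3, rod_r1, rod_r2, rod_r3 and the x axis of rod_tray, either way round below 0.12 rad and z of each of rod_l1, rod_l2, rod_l3, rod_r1, rod_r2, rod_r3 in the frame of rod_tray below 0.021 m and y of each of rod_r1, rod_r2, rod_r3 in the frame of rod_tray below -0.141 m), for 0.2 s.
3. the comb hangs upright in its stand again (x of comb_grip in the frame of comb_stand between -0.012 and 0.012 m and y of comb_grip in the frame of comb_stand between -0.008 and 0.008 m and height (world z) of comb_grip below 0.083 m and angle between comb_grip's own z axis and vertical below 0.12 rad), for 0.2 s.
4. the lid is shut (value of joint tray_lid below 0.025 rad), for 0.2 s.
At the end, for the whole second after the job is handed in: All six rods flat on the floor of their own bay, within 0.12 rad of parallel to the end wall, centres within 41 mm of it; comb back in its stand, upright within 0.12 rad, grip within 12 mm along and 8 mm across of its middle and below 83 mm; lid within 0.025 rad of shut (all of step 2 and all of step 3 and value of joint tray_lid below 0.025 rad); the robot touches nothing.
It fails at once if the gripper touches a rod (contact force between the fingers and rod_l1 above 0.3 N or contact force between the fingers and rod_l2 above 0.3 N or contact force between the fingers and rod_l3 above 0.3 N or contact force between the fingers and rod_r1 above 0.3 N or contact force between the fingers and rod_r2 above 0.3 N or contact force between the fingers and rod_r3 above 0.3 N).
It fails at once if a bystander is shifted by more than 30 mm or tipped (distance of any of basket, jar_red, beaker, dish, tube from where it was at the start of the episode above 0.03 m or angle between any of basket, jar_red, beaker, dish, tube's own z axis and vertical above 0.5 rad).
It also fails if it takes over 72 s, if anything falls off the work surface, if the arm or the gripper's body presses on something with over 40 N, if the wrist force passes 120 N, or if a joint passes its speed limit or range.

## Robot

A 7-joint arm with a two-finger parallel gripper is mounted at the origin on a cart in front of the work surface, level with it; the furniture and walls round the work are solid. World frame = base frame: x ahead of the robot, y to its left, z up, the work surface at z = 0. Lengths are in m, angles in rad, forces in N, time in s.
With the tool pointing down it reaches from about 0.425 to 0.95 m from the base axis. Payload 16.7 kg.
Tool frame: the origin (TCP) lies midway between the tips of the shut fingers; the grasp point (between the pads) lies 19 mm behind it; z points along the fingers, y is the line along which they close (so a half turn about z gives the same grasp; the last joint's range is limited). The gripper opens to 94 mm and grips with 3 to 60 N. Pads are 16 mm wide; open, the fingers measure 119 mm over their backs; the gripper's body (75 mm by 177 mm) begins 78 mm behind the grasp point.
Start: joints at [-0.149, 0.426, 0.074, 1.606, -0.034, 1.111, -0.067], TCP at [0.675, -0, 0.205] pointing down, gripper open.
Joint ranges: [-2.85, 2.85], [-0.5, 2.14], [-1.23, 1.37], [0.21, 2.46], [-1.02, 4.16], [0.16, 2.05], [-2.73, 2.73]. Speed limits (rad/s): [1.89, 1.89, 2.39, 2.39, 3.01, 3.01, 3.01].

## Interface

Orientations are given as [roll, pitch, yaw] about the fixed x, y, z axes, in that order (R = Rz(yaw) Ry(pitch) Rx(roll)).
In Python, from bench import get_state, snapshot, hand_in gives the robot as it stands.
- The arm moves only by the tool carry_out, never from a script. Its argument "moves" is text: rows parted by semicolons, each of 7 numbers parted by spaces: the closure in counts, from 0 (fully open) to 255 (shut), then the shift along the tool's x, y, z normalised to -1 to 1, where 1 is 0.04 m, then the turn, a rotation vector about the tool's x, y, z normalised to -1 to 1, where 1 is 0.1 rad. A call has 1 to 10 rows; each row shifts and turns the commanded pose from where the row before left it, along the tool's axes as they then stand; what a row does not reach is not made up. A row lasts 1/10 s, in which the tool goes at most 50 mm and 8.59 degrees, less where a joint would pass 70% of its speed; a pose out of reach is approached as far as the arm can. A call with a number of a shift or a turn outside -1 to 1 is refused whole. A call with a gripper value outside its range is refused whole. The fingers move at their own pace and stop on an object; the grip force is fixed at half the most. Time passes only in rows, so rows that do not move let the fingers close. It gives the time, the measured TCP pose, the force, the opening and the grip force at its end, in the units of the state.
- get_state(): the state, without advancing time (a new reading comes with each control period).
- snapshot(name): name is "scene" or "side" or "wrist"; returns a dict with "frame" (400x640x3 uint8, red, green, blue), "range_z" (400x640 float32, m along the optical axis (not along the pixel's ray), 0 where there is no reading), "fovy" (degrees; the focal length in pixels is half the picture's height over the tangent of half this angle, whatever the lens; pixels are square), "cx", "cy" (the principal point, pixels), "rvec" (rotation vector, rad) and "tvec" (3), from world to camera coordinates, as OpenCV has them. Camera axes: x right, y down, z forward; pixel columns grow to the right and rows downward; lengths in m; the calibration is good to about 2 mm. A picture is of the moment at which its call begins.
- hand_in(): hands the job in; it is judged then, once.
The state is a dict: "t": time; "qpos": joint angles; "joint_velocities": joint speeds; "joint_efforts": joint torques, N m; "tcp_pos": TCP position; "orientation": TCP orientation; "force": force on the tool from outside, world axes, zero at the start; "ft_torque": the same for the moment, N m; "grip_width": finger opening in m; "grasp_force": force on a finger pad.
Only numpy, scipy, OpenCV 4.12 (cv2) and the standard library are available. Lean on these libraries where they do the work, as an engineer would, in place of code of your own. Each camera call takes 0.05 s, during which the arm holds its last target. There are 200 camera calls.

## Working session

There is one attempt and no reset: what is moved stays moved. The work goes in short steps, Python scripts to look and compute and a tool call to move; the robot and the scene stay as the last step left them, time stands still between calls to the robot, and variables do not carry over. Pictures are saved under pics/ and viewed, at most 12 in all, crops included, and the job is handed in when it is done.

Besides the shell and the picture viewer there is one more tool, called after "Call:" as a command line: name --argument value ..., lists and objects as JSON in quotes. carry_out: Moves the arm, as the interface text tells. Its arguments: {"type":"object","properties":{"moves":{"type":"string"}},"required":["moves"]}

```bash
ls; mkdir -p pics
cat > h.py <<'E'
import numpy as np, cv2
from bench import get_state, snapshot, hand_in
def snap(n):
    s=snapshot(n); s['R']=cv2.Rodrigues(np.array(s['rvec'],float))[0]; s['f']=200/np.tan(np.radians(s['fovy'])/2); s['t']=np.array(s['tvec'],float).ravel(); return s
def ray(s,u,v,z):
    d=s['R'].T@np.array([(u-s['cx'])/s['f'],(v-s['cy'])/s['f'],1]); c=-s['R'].T@s['t']; return c+d*(z-c[2])/d[2]
def pt(s,u,v):
    r=s['range_z'][int(v),int(u)]; return s['R'].T@(np.array([(u-s['cx'])/s['f']*r,(v-s['cy'])/s['f']*r,r])-s['t'])
def cloud(s):
    v,u=np.mgrid[0:400,0:640]; r=s['range_z']; P=np.stack([(u-s['cx'])/s['f']*r,(v-s['cy'])/s['f']*r,r],-1); return (P-s['t'])@s['R']
def proj(s,p):
    q=s['R']@np.array(p)+s['t']; return q[:2]/q[2]*s['f']+[s['cx'],s['cy']]
def save(n,img): cv2.imwrite('pics/'+n+'.png',cv2.cvtColor(img,cv2.COLOR_RGB2BGR))
E
python3 - <<'E'
from h import *
import pickle
for n in ['scene','side','wrist']:
    s=snap(n); save(n+'0',s['frame']); pickle.dump(s,open(n+'0.pkl','wb')); print(n,s['fovy'],s['cx'],s['cy'],-s['R'].T@s['t'],s['R'][2])
print(get_state())
E
```

```text
pics
scene 49.17495061162411 319.850824951558 205.72788151980643 [-0.31054035 -0.58463007  0.95215336] [ 0.63752478  0.40160153 -0.6574788 ]
side 49.155685893434786 312.75775319682054 199.0727102374938 [ 0.25658777 -1.09786789  0.49787507] [ 0.28248681  0.89409723 -0.34755048]
wrist 59.919846248771044 316.36898510069676 192.58065827801528 [0.67415111 0.06683169 0.38335046] [-3.89350057e-04 -2.32972333e-01 -9.72483285e-01]
{'t': 0.15, 'qpos': array([-0.14946806,  0.426563  ,  0.07382677,  1.60643513, -0.03410162,
        1.11079568, -0.06710413]), 'joint_velocities': array([-0.00121848, -0.00119533, -0.00026739, -0.00196131, -0.00046894,
        0.001767  , -0.00068364]), 'joint_efforts': array([ 3.71428541e-03, -9.36296225e+01,  3.66915867e+00, -4.54431260e+01,
       -4.87569754e-02,  1.79132586e-02,  2.30669798e-05]), 'tcp_pos': array([ 6.74672908e-01, -2.44086034e-05,  2.04963479e-01]), 'orientation': array([-3.14065030e+00,  4.43209404e-05,  1.57075511e+00]), 'force': array([0.19247533, 0.49411254, 0.11054299]), 'ft_torque': array([ 0.08832649, -0.02821518, -0.01761202]), 'grasp_force': 0.0, 'grip_width': 0.09377381540550009}
```

View pics/scene0.png

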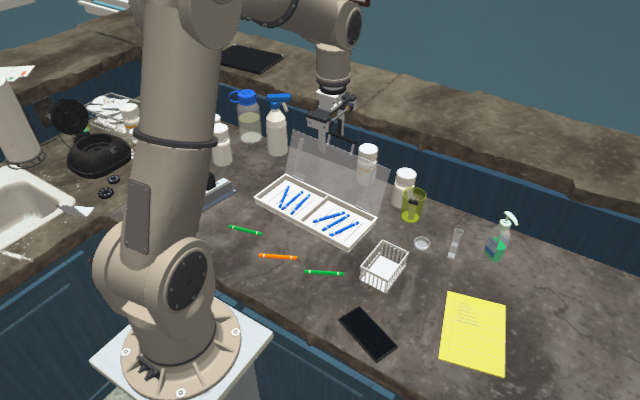

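View pics/side0.png

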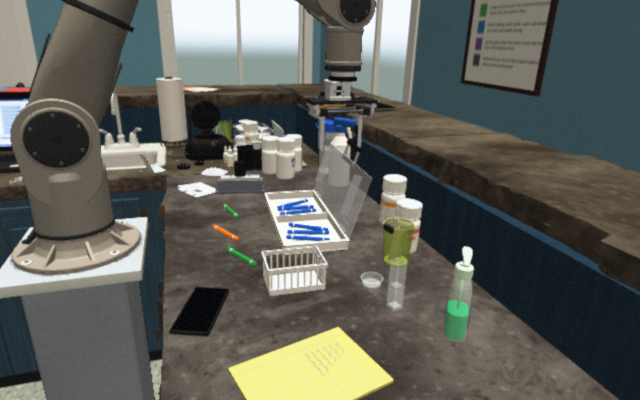

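View pics/wrist0.png

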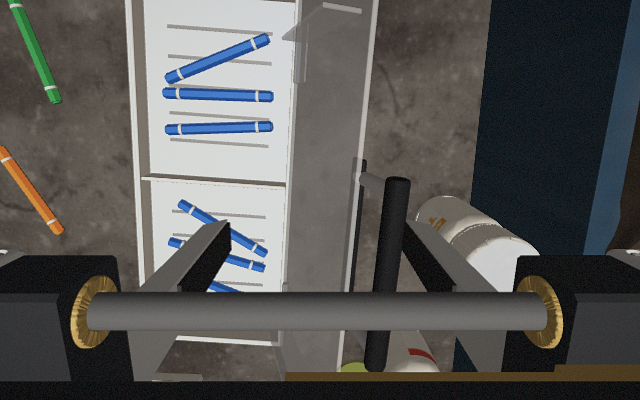

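The scene view shows blue rods in the tray at (320,208). The look-alikes are green rods at (245,230) and (323,272) and an orange one at (278,257). The comb and stand are at (215,190) in scene and (242,170) in side, with the black grip at (247,157). The wrist view shows the tray edges, the rods and the black handle bar at (390,270).

Run:
```python
from h import *
import pickle
S={n:pickle.load(open(n+'0.pkl','rb')) for n in ['scene','side','wrist']}
w=S['wrist']
C=cloud(w)
for (u,v) in [(130,60),(140,178),(145,250),(151,330),(284,183),(292,60)]:
    print('tray',u,v,ray(w,u,v,.034).round(4),C[v,u].round(4))
for (u,v) in [(397,190),(386,270),(376,360)]: print('handle',C[v,u].round(4))
d=S['side']; D=cloud(d)
for (u,v) in [(247,150),(247,160),(240,150),(256,160),(220,178),(262,178),(218,188),(262,190)]: print('comb',u,v,D[v,u].round(4), S['side']['frame'][v,u])
c=S['scene'];E=cloud(c)
for (u,v) in [(211,180),(232,182),(205,204),(215,190)]: print('sc',u,v,E[v,u].round(4))
print(ray(c,283,226,.034), ray(c,352,244,.034),ray(c,255,202,.034),ray(c,378,208,.034),ray(c,290,178,.034))
im=d['frame'][120:210,180:330]; save('sidecomb',cv2.resize(im,None,fx=5,fy=5,interpolation=cv2.INTER_CUBIC))
im=c['frame'][140:250,195:395]; save('scenecrop',cv2.resize(im,None,fx=4,fy=4,interpolation=cv2.INTER_CUBIC))
```

```text
tray 130 60 [0.4971 0.1124 0.034 ] [0.4968 0.1125 0.0333]
tray 140 178 [ 0.4932 -0.0016  0.034 ] [ 0.4922 -0.0019  0.0321]
tray 145 250 [ 0.4892 -0.0806  0.034 ] [ 0.4864 -0.0829  0.0287]
tray 151 330 [ 0.4849 -0.1786  0.034 ] [0.6257 0.004  0.2939]
tray 284 183 [ 0.6407 -0.0067  0.034 ] [ 0.6389 -0.0107  0.0154]
tray 292 60 [0.6508 0.1124 0.034 ] [0.6507 0.1127 0.0321]
handle [0.7116 0.0304 0.2262]
handle [ 0.7083 -0.0098  0.2266]
handle [ 0.7053 -0.0606  0.2272]
comb 247 150 [0.5073 0.5528 0.083 ] [13 14 16]
comb 247 160 [0.5063 0.5551 0.0426] [17 15 19]
comb 240 150 [0.4821 0.5654 0.0813] [12 12 13]
comb 256 160 [0.5412 0.5522 0.0412] [14 14 17]
comb 220 178 [0.3791 0.3228 0.0501] [150 149 140]
comb 262 178 [0.5427 0.4408 0.0015] [125 121 115]
comb 218 188 [0.3703 0.3184 0.017 ] [79 80 83]
comb 262 190 [0.5142 0.292  0.0069] [101 108 122]
sc 211 180 [0.4462 0.3089 0.083 ]
sc 232 182 [ 0.5528  0.3271 -0.0026]
sc 205 204 [0.4062 0.3138 0.0071]
sc 215 190 [0.4508 0.3045 0.0402]
[0.4399299 0.0192941 0.034    ] [ 0.48842014 -0.19321264  0.034     ] [0.48082333 0.16084503 0.034     ] [ 0.67173986 -0.18457646  0.034     ] [0.64576279 0.14047149 0.034     ]
```

View pics/sidecomb.png

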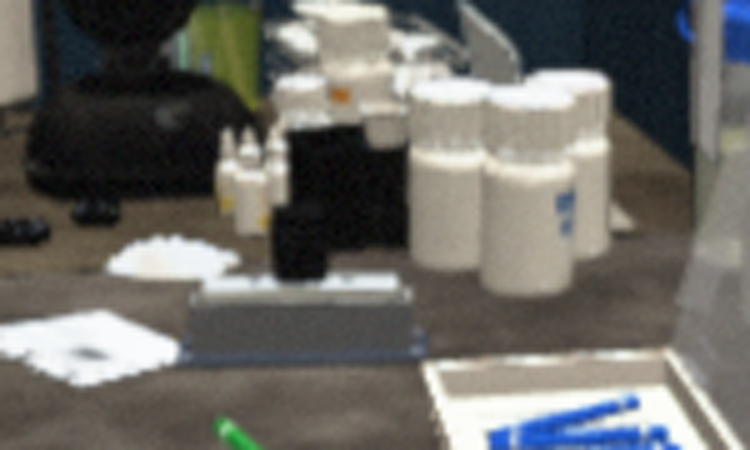

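The grip is at side pixel (240,168) above the bar, and the stand runs from (216,185) to (265,190). I'll measure these from depth.

Run:
```python
from h import *
import pickle
S={n:pickle.load(open(n+'0.pkl','rb')) for n in ['scene','side','wrist']}
for n in ['side','scene']:
    C=cloud(S[n]); F=S[n]['frame'].astype(int)
    box=(abs(C[...,0]-.44)<.12)&(abs(C[...,1]-.32)<.1)
    g=box&(C[...,2]>.062)&(C[...,2]<.11)&(F.sum(-1)<120)
    P=C[g]; print(n,'grip',len(P),P.min(0).round(3) if len(P) else 0,P.max(0).round(3) if len(P) else 0)
    t=g&(C[...,2]>.099); 
    if t.any(): print(' top',t.sum(),C[t].mean(0).round(4))
    b=box&(C[...,2]>.0485)&(C[...,2]<.056)&(F.sum(-1)>300); P=C[b]
    if len(P):
        r=cv2.minAreaRect((P[:,:2]*1000).astype(np.float32)); print(' bar',len(P),r,P.min(0).round(3),P.max(0).round(3))
# tray edges from wrist, rim pixels by depth
C=cloud(S['wrist']);
rim=(abs(C[...,2]-.034)<.006)&(S['wrist']['frame'].min(-1)>150)
P=C[rim]; L=P[P[:,0]<.51]; 
print(np.polyfit(L[:,1],L[:,0],1), len(L), L.min(0),L.max(0))
```

```text
side grip 140 [0.425 0.298 0.063] [0.461 0.324 0.106]
 top 32 [0.4448 0.3107 0.1032]
 bar 117 ((441.880859375, 316.0517883300781), (34.10366439819336, 126.98460388183594), 81.38294219970703) [0.379 0.293 0.049] [0.507 0.34  0.056]
scene grip 60 [0.424 0.301 0.064] [0.458 0.313 0.101]
 top 3 [0.4433 0.3069 0.1005]
 bar 80 ((458.39715576171875, 311.25537109375), (27.909305572509766, 95.18266296386719), 87.9797134399414) [0.411 0.296 0.049] [0.506 0.324 0.056]
[0.06940596 0.4896523 ] 1721 [ 0.47785038 -0.12405899  0.02922334] [0.5098805  0.16460968 0.03553231]
```

View pics/scenecrop.png

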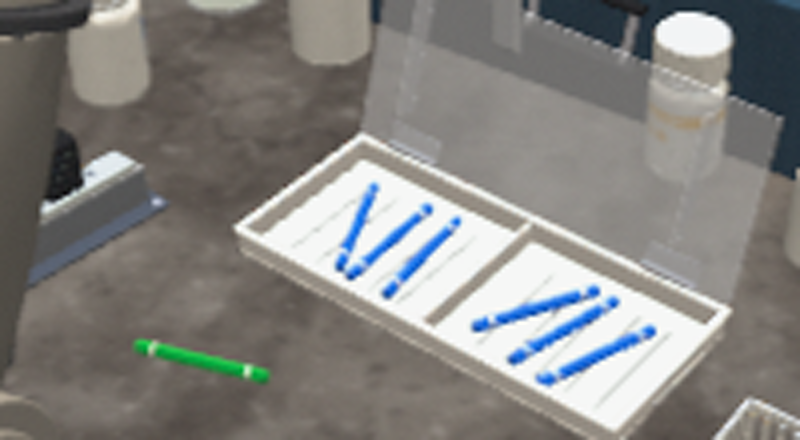

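Green rod (245,230), orange rod (278,257) and green rod (323,272) lie outside the tray, so they aren't wanted. The six blue rods lie flat inside it (scene crop (345–460,185–290) and (475–650,290–380)). The comb grip is the black block on the aluminium bar at side (240,168), not the larger black box behind it. Next I'll compute the tray and rod poses.

Run:
```python
from h import *
import pickle
c=pickle.load(open('scene0.pkl','rb')); w=pickle.load(open('wrist0.pkl','rb'))
cr=[ray(c,195+u/4,140+v/4,.034)[:2] for u,v in [(237,230),(365,135),(731,312),(622,437)]]
for p in cr: print(p.round(4))
m=np.mean(cr,0); d=(cr[0]+cr[1]-cr[2]-cr[3]); print('center',m,'yaw',-np.arctan2(d[0],d[1]),'len',np.linalg.norm(d)/2)
yaw=-np.arctan2(d[0],d[1])
R=np.array([[np.cos(yaw),np.sin(yaw)],[-np.sin(yaw),np.cos(yaw)]])
for s,n in ((c,'scene'),(w,'wrist')):
    hsv=cv2.cvtColor(s['frame'],cv2.COLOR_RGB2HSV)
    b=cv2.inRange(hsv,(100,140,60),(118,255,255)); b=cv2.morphologyEx(b,cv2.MORPH_CLOSE,np.ones((2,2)))
    k,_=cv2.findContours(b,cv2.RETR_EXTERNAL,cv2.CHAIN_APPROX_NONE)
    for q in k:
        if len(q)<8: continue
        P=np.array([R@(ray(s,*x[0],.017)[:2]-m) for x in q])
        if (abs(P[:,0].mean())>.09) or abs(P[:,1].mean())>.19: continue
        print(n,len(q),P.mean(0).round(3),'min',P.min(0).round(3),'max',P.max(0).round(3))
```

```text
[0.4971 0.1771]
[0.6584 0.1655]
[ 0.6293 -0.2053]
[ 0.4679 -0.1999]
center [ 0.5631528  -0.01561682] yaw -0.07779898701387805 len 0.37502647353934426
scene 39 [-0.007 -0.123] min [-0.041 -0.136] max [ 0.027 -0.11 ]
scene 47 [-0.01  -0.084] min [-0.053 -0.096] max [ 0.036 -0.071]
scene 42 [ 0.007 -0.055] min [-0.025 -0.073] max [ 0.04  -0.037]
scene 26 [0.002 0.056] min [-0.031  0.05 ] max [0.038 0.062]
scene 28 [0.001 0.089] min [-0.033  0.085] max [0.036 0.094]
scene 32 [0.007 0.128] min [-0.03   0.109] max [0.046 0.147]
wrist 62 [ 0.012 -0.12 ] min [-0.005 -0.125] max [ 0.03  -0.112]
wrist 32 [ 0.052 -0.09 ] min [ 0.045 -0.095] max [ 0.059 -0.084]
wrist 56 [ 0.028 -0.085] min [ 0.013 -0.092] max [ 0.042 -0.077]
wrist 30 [ 0.054 -0.07 ] min [ 0.047 -0.076] max [ 0.061 -0.063]
wrist 34 [-0.043 -0.068] min [-0.05  -0.073] max [-0.035 -0.063]
wrist 60 [ 0.032 -0.058] min [ 0.019 -0.069] max [ 0.047 -0.047]
wrist 54 [-0.01  -0.034] min [-0.024 -0.042] max [ 0.005 -0.025]
wrist 32 [-0.031 -0.024] min [-0.038 -0.031] max [-0.024 -0.017]
wrist 39 [-0.044  0.058] min [-0.05   0.053] max [-0.037  0.063]
wrist 161 [0.005 0.064] min [-0.034  0.055] max [0.042 0.072]
wrist 40 [0.053 0.069] min [0.046 0.063] max [0.061 0.074]
wrist 42 [0.052 0.099] min [0.046 0.094] max [0.059 0.104]
wrist 167 [0.004 0.097] min [-0.035  0.09 ] max [0.042 0.104]
wrist 41 [-0.045  0.095] min [-0.053  0.089] max [-0.038  0.1  ]
wrist 38 [-0.042  0.11 ] min [-0.049  0.104] max [-0.034  0.117]
wrist 157 [0.002 0.131] min [-0.034  0.111] max [0.038 0.151]
wrist 42 [0.046 0.152] min [0.038 0.144] max [0.054 0.158]
```

Call:
carry_out --moves "0 0 0 -1 0 0 0; 0 0 0 -1 0 0 0; 0 0.97 -0.725 0 0 0 0; 0 0.97 -0.725 0 0 0 0; 0 0.97 -0.725 0 0 0 0; 0 0.97 -0.725 0 0 0 0; 0 0.97 -0.725 0 0 0 0; 0 0.97 -0.725 0 0 0 0; 0 0.97 -0.725 0 0 0 0; 0 0.97 -0.725 0 0 0 0"

```text
t: 1.15
tcp_pos: [0.4415, 0.3116, 0.2855]
orientation: [3.141, 0.0, 1.571]
force: [0.3, 0.6, -0.1]
grip_width: 0.094
grasp_force: 0.0
```

Call:
carry_out --moves "0 0 0 0 0 0 -1; 0 0 0 0 0 0 -1; 0 0 0 0 0 0 -1; 0 0 0 0 0 0 -1; 0 0 0 0 0 0 -1; 0 0 0 0 0 0 -1; 0 0 0 0 0 0 -1; 0 0 0 0 0 0 -1; 0 0 0 0 0 0 -1; 0 0 0 0 0 0 -1"

```text
t: 2.15
tcp_pos: [0.4429, 0.3103, 0.2853]
orientation: [-3.141, -0.0, 2.575]
force: [0.2, -0.6, 0.6]
grip_width: 0.0933
grasp_force: 0.0
```

Call:
carry_out --moves "0 0 0 0 0 0 -1; 0 0 0 0 0 0 -1; 0 0 0 0 0 0 -1; 0 0 0 0 0 0 -1; 0 0 0 0 0 0 -1; 0 0 0 0 0 0 -0.71; 0 0 0 0 0 0 0"

```text
t: 2.85
tcp_pos: [0.4429, 0.3103, 0.2853]
orientation: [-3.141, -0.0, -3.14]
force: [-0.4, 0.9, 0.1]
grip_width: 0.0939
grasp_force: 0.0
```

Run:
```python
from h import *
import pickle
s=snap('wrist'); save('w1',s['frame']); pickle.dump(s,open('w1.pkl','wb'))
c=snap('scene'); pickle.dump(c,open('c1.pkl','wb'))
C=cloud(s);F=s['frame'].astype(int)
g=(abs(C[...,2]-.102)<.006)&(abs(C[...,0]-.44)<.06)&(abs(C[...,1]-.31)<.06)&(F.sum(-1)<150)
P=(C[g][:,:2]*1000).astype(np.float32); print('grip',len(P),cv2.minAreaRect(P) if len(P) else 0)
b=(abs(C[...,2]-.052)<.004)&(abs(C[...,0]-.44)<.1)&(abs(C[...,1]-.31)<.06)&(F.sum(-1)>300)
P=(C[b][:,:2]*1000).astype(np.float32); print('bar',len(P),cv2.minAreaRect(P) if len(P) else 0)
st=get_state(); print(st['tcp_pos'],st['orientation'],st['qpos'])
```

```text
grip 461 ((442.5227355957031, 318.4793395996094), (23.941267013549805, 36.1298828125), 80.1165771484375)
bar 1477 ((442.69866943359375, 318.4962463378906), (25.941417694091797, 130.05943298339844), 80.2297592163086)
[0.44293562 0.31030544 0.28537358] [-3.14150202e+00 -2.47423262e-04  3.13935827e+00] [-0.48298461  0.15629068 -0.27767955  1.79282295  0.04570222  1.19897005
  0.79448914]
```

View pics/w1.png

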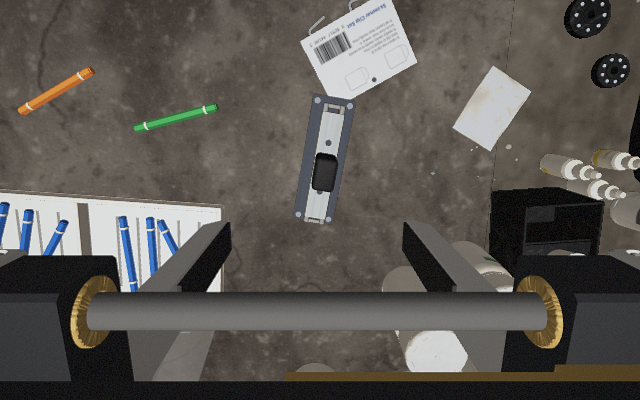

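Wrist view: the comb bar runs from (333,108) to (314,222), with the grip at (325,172). It lies about -0.17 rad off world x. The left bay's rods are at lower left. I'll align and descend.

Call:
carry_out --moves "0 0 0.205 0 0 0 0.85; 0 0 0 0 0 0 0.85; 0 0 0 0.93 0 0 0; 0 0 0 0.93 0 0 0; 0 0 0 0.93 0 0 0; 0 0 0 0.93 0 0 0; 0 0 0 0.93 0 0 0; 0 0 0 0.5 0 0 0; 0 0 0 0.4 0 0 0; 0 0 0 0 0 0 0"

```text
t: 3.95
tcp_pos: [0.4419, 0.3178, 0.0615]
orientation: [-3.139, -0.002, 2.97]
force: [0.5, 0.9, 0.9]
grip_width: 0.094
grasp_force: 0.0
```

Run:
```python
from h import *
import pickle
s=pickle.load(open('w1.pkl','rb'))
hsv=cv2.cvtColor(s['frame'],cv2.COLOR_RGB2HSV); C=cloud(s)
F=s['frame'].astype(int)
reg=(abs(C[...,0]-.44)<.12)&(abs(C[...,1]-.3185)<.06)&(C[...,2]>.003)&(C[...,2]<.016)
bl=reg&(F[...,2]>F[...,0]+8)
P=(C[bl][:,:2]*1000).astype(np.float32); print(len(P),cv2.minAreaRect(P),np.median(C[bl][:,2]))
```

```text
2258 ((426.5143127441406, 320.22137451171875), (58.39711380004883, 201.3858642578125), 81.91767120361328) 0.005358140273188679
```

Call:
carry_out --moves "255 0 0 0 0 0 0; 255 0 0 0 0 0 0; 255 0 0 0 0 0 0; 255 0 0 0 0 0 0; 255 0 0 0 0 0 0; 255 0 0 0 0 0 0; 255 0 0 -0.5 0 0 0; 255 0 0 -1 0 0 0; 255 0 0 -1 0 0 0; 255 0 0 -1 0 0 0"

```text
t: 4.95
tcp_pos: [0.4427, 0.3184, 0.2051]
orientation: [-3.141, -0.0, 2.972]
force: [1.4, 0.3, 0.4]
grip_width: 0.0173
grasp_force: 0.0
```

Run:
```python
from h import *
import pickle
st=get_state(); print(st['tcp_pos'],st['orientation'],st['grip_width'],st['force'])
# tray refine from w1: rim pixels
s=pickle.load(open('w1.pkl','rb')); C=cloud(s); w=pickle.load(open('wrist0.pkl','rb')); D=cloud(w)
for n,Q,fr in (('w1',C,s['frame']),('w0',D,w['frame'])):
    rim=(Q[...,2]>.029)&(Q[...,2]<.04)&(fr.min(-1)>110)&(Q[...,0]>.46)&(Q[...,0]<.67)&(Q[...,1]<.2)&(Q[...,1]>-.22)
    P=Q[rim]
    near=P[P[:,0]<.56]; k=np.polyfit(near[:,1],near[:,0],1)
    for _ in range(4):
        r=near[:,0]-np.polyval(k,near[:,1]); near=near[abs(r)<.007] ; k=np.polyfit(near[:,1],near[:,0],1)
    print(n,'near rim x=',k,len(near),near[:,1].min(),near[:,1].max())
    end=P[(P[:,1]>.14)&(P[:,0]>.51)&(P[:,0]<.64)]
    if len(end)>5:
        k=np.polyfit(end[:,0],end[:,1],1); print('end y=',k,len(end),end[:,1].min(),end[:,1].max())
    dv=P[(abs(P[:,1]+.01)<.03)&(P[:,0]>.51)&(P[:,0]<.63)]
    if len(dv)>5:
        k=np.polyfit(dv[:,0],dv[:,1],1); print('div y=',k,len(dv))
```

```text
[0.44269854 0.31840268 0.20506651] [-3.14147420e+00 -3.27651980e-04  2.97173374e+00] 0.017293781118873447 [1.42436261 0.29230723 0.4108053 ]
w1 near rim x= [0.06480665 0.48934285] 862 -0.09596047358622471 0.18558609158587538
end y= [-0.06134382  0.2135212 ] 120 0.1725490458071042 0.18474292012030205
div y= [-0.07441856  0.03543821] 114
w0 near rim x= [0.04523299 0.49174283] 846 -0.003368819008492902 0.1643552799586603
div y= [-0.07188637  0.03358085] 402
```

The fingers hadn't finished closing when I lifted. I'll reopen and look.

Call:
carry_out --moves "0 0 0 0 0 0 0; 0 0 0 0 0 0 0; 0 0 0 0 0 0 0; 0 0 0 0 0 0 0; 0 0 0 0 0 0 0; 0 0 0 0 0 0 0; 0 0 0 0 0 0 0; 0 0 0 0 0 0 0; 0 0 0 0 0 0 0; 0 0 0 0 0 0 0"

```text
t: 5.95
tcp_pos: [0.443, 0.3186, 0.2035]
orientation: [3.142, -0.0, 2.972]
force: [0.9, -0.5, 0.0]
grip_width: 0.0923
grasp_force: 0.0
```

Run:
```python
from h import *
import pickle
s=snap('wrist'); save('w2',s['frame']); pickle.dump(s,open('w2.pkl','wb'))
C=cloud(s);F=s['frame'].astype(int)
b=(abs(C[...,2]-.055)<.03)&(abs(C[...,0]-.44)<.1)&(abs(C[...,1]-.31)<.06)&(F.sum(-1)>350)&(C[...,2]>.047)
P=(C[b][:,:2]*1000).astype(np.float32); print('bar',len(P),cv2.minAreaRect(P),np.median(C[b][:,2]))
g=(C[...,2]>.095)&(C[...,2]<.15)&(abs(C[...,0]-.44)<.05)&(abs(C[...,1]-.31)<.04)&(F.sum(-1)<150)
P=(C[g][:,:2]*1000).astype(np.float32); print('grip',len(P),cv2.minAreaRect(P),np.median(C[g][:,2]))
print(get_state()['grip_width'])
```

```text
bar 2132 ((442.30059814453125, 318.6087341308594), (25.88286018371582, 129.24290466308594), 80.38433074951172) 0.0511853142761103
grip 471 ((442.136474609375, 318.85565185546875), (23.265594482421875, 35.28516387939453), 79.72594451904297) 0.10215046606082849
0.09346616466127772
```

View pics/w2.png

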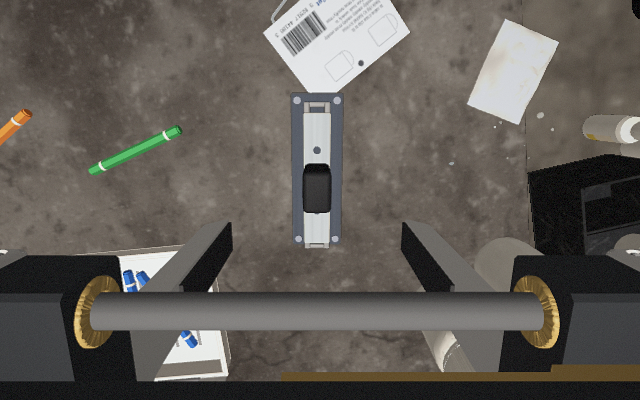

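The comb still hangs in the stand, unmoved, with the grip at (317,188), so I'll try again and let the fingers close fully this time.

Call:
carry_out --moves "0 0 0 1 0 0 0; 0 0 0 1 0 0 0; 0 0 0 1 0 0 0; 0 0 0 0.55 0 0 0; 0 0 0 0 0 0 0; 255 0 0 0 0 0 0; 255 0 0 0 0 0 0; 255 0 0 0 0 0 0; 255 0 0 0 0 0 0; 255 0 0 0 0 0 0"

```text
t: 7.0
tcp_pos: [0.4433, 0.3188, 0.0621]
orientation: [3.141, 0.001, 2.972]
force: [-0.4, 0.4, 0.1]
grip_width: 0.0575
grasp_force: 0.0
```

Call:
carry_out --moves "255 0 0 0 0 0 0; 255 0 0 0 0 0 0; 255 0 0 0 0 0 0; 255 0 0 0 0 0 0; 255 0 0 0 0 0 0; 255 0 0 0 0 0 0; 255 0 0 0 0 0 0; 255 0 0 0 0 0 0"

```text
t: 7.8
tcp_pos: [0.4429, 0.3186, 0.0615]
orientation: [-3.142, -0.0, 2.972]
force: [0.9, 0.6, -1.1]
grip_width: 0.0238
grasp_force: 30.0
```

Gripped, with an opening of 23.8 mm at 30 N. I'll lift, align with the tray (yaw about -0.068) and travel above the left bay next to the divider.

Call:
carry_out --moves "255 0 0 -0.5 0 0 0; 255 0 0 -1 0 0 0; 255 0 0 -1 0 0 0; 255 0 0 -1 0 0 -0.52; 255 0 0 0 0 0 -0.52; 255 -0.4 -0.85 0 0 0 0; 255 -0.4 -0.85 0 0 0 0; 255 -0.4 -0.85 0 0 0 0; 255 -0.4 -0.85 0 0 0 0; 255 -0.4 -0.85 0 0 0 0"

```text
t: 8.8
tcp_pos: [0.5118, 0.1421, 0.2015]
orientation: [-3.142, -0.0, 3.076]
force: [1.0, -0.1, -1.8]
grip_width: 0.0242
grasp_force: 30.0
```

Call:
carry_out --moves "255 -0.4 -0.85 0 0 0 0; 255 -0.4 -0.85 0 0 0 0; 255 -0.4 -0.85 0 0 0 0; 255 -0.4 -0.82 0 0 0 0; 255 0 0 0 0 0 0; 255 0 0 0 0 0 0; 255 0 0 0 0 0 0"

```text
t: 9.5
tcp_pos: [0.5662, 0.0061, 0.2013]
orientation: [3.141, -0.0, 3.077]
force: [1.1, 0.0, -1.0]
grip_width: 0.0239
grasp_force: 30.0
```

```bash
cat > look.py <<'E'
from h import *
import sys,pickle
n=sys.argv[1]; s=snap('wrist'); save(n,s['frame']); pickle.dump(s,open(n+'.pkl','wb'))
st=get_state(); print(st['t'],st['tcp_pos'].round(4),st['orientation'].round(4),st['force'].round(1),st['grip_width'])
E
python3 look.py w3
```

```text
9.55 [0.5662 0.0063 0.2014] [ 3.1412e+00 -4.0000e-04  3.0774e+00] [-0.6 -0.1 -1.6] 0.023837330934272826
```

View pics/w3.png

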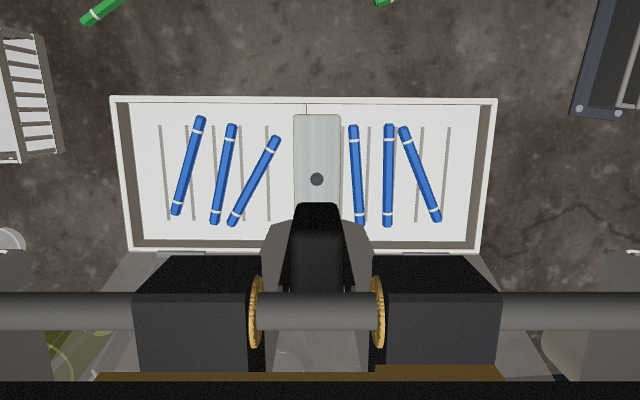

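The comb is held over the divider, with the bar at (317,165). The tray's outer corners are at about (110,96), (498,99), (481,251) and (132,253), and all six rods are visible.

Run:
```python
from h import *
import pickle
s=pickle.load(open('w3.pkl','rb'))
cr=[ray(s,u,v,.034)[:2] for u,v in [(497.5,98.5),(481,251),(132,253),(110,96)]]
for p in cr: print(p.round(4))
m=np.mean(cr,0); d=(cr[0]+cr[1]-cr[2]-cr[3]); yaw=-np.arctan2(d[0],d[1]); print('center',m.round(4),'yaw',yaw,'len',np.linalg.norm(d)/2)
print('divider top', ray(s,306,108,.032))
R=np.array([[np.cos(yaw),np.sin(yaw)],[-np.sin(yaw),np.cos(yaw)]])
hsv=cv2.cvtColor(s['frame'],cv2.COLOR_RGB2HSV)
b=cv2.inRange(hsv,(100,120,60),(120,255,255)); b=cv2.morphologyEx(b,cv2.MORPH_CLOSE,np.ones((9,3)))
k,_=cv2.findContours(b,cv2.RETR_EXTERNAL,cv2.CHAIN_APPROX_NONE)
for q in k:
    if len(q)<60: continue
    P=np.array([R@(ray(s,*x[0],.016)[:2]-m) for x in q]); P=P
    if abs(P[:,0].mean())<.07 and abs(P[:,1].mean())<.19: print(P.mean(0).round(3),P.min(0).round(3),P.max(0).round(3))
C=cloud(s); F=s['frame'].astype(int)
g=(abs(C[...,2]-.192)<.008)&(abs(C[...,0]-.55)<.09)&(abs(C[...,1])<.03)&(F.min(-1)>120)
P=(C[g][:,:2]*1000).astype(np.float32); print(len(P),cv2.minAreaRect(P),np.median(C[g][:,2]))
```

```text
[0.4996 0.1848]
[0.6566 0.1762]
[ 0.635  -0.1962]
[ 0.4734 -0.1869]
center [ 0.5661 -0.0055] yaw -0.06433173610984408 len 0.37283372987338764
divider top [4.96610370e-01 1.75845076e-04 3.20000000e-02]
[ 0.006 -0.057] [-0.043 -0.087] [ 0.057 -0.027]
[-0.001  0.121] [-0.052  0.096] [0.052 0.148]
[-0.     0.054] [-0.053  0.044] [0.056 0.064]
[0.    0.087] [-0.054  0.081] [0.058 0.094]
[-0.001 -0.089] [-0.054 -0.107] [ 0.054 -0.072]
[-0.01  -0.125] [-0.062 -0.148] [ 0.044 -0.103]
4011 ((528.70703125, 7.962684631347656), (29.34210777282715, 55.54523468017578), 86.40464782714844) 0.19110371202769386
```

Call:
carry_out --moves "255 0 0 0.9 0 0 0; 255 0 0 0.9 0 0 0; 255 0 0 0.9 0 0 0; 255 0 0 0.4 0 0 0; 255 0 0 0.28 0 0 0; 255 0 0 0 0 0 0; 255 0 0.25 0 0 0 0; 255 0 0.25 0 0 0 0; 255 0 0.25 0 0 0 0; 255 0 0.25 0 0 0 0"

```text
t: 10.55
tcp_pos: [0.5696, 0.0463, 0.067]
orientation: [3.141, 0.001, 3.076]
force: [-0.2, -0.1, -1.6]
grip_width: 0.024
grasp_force: 30.0
```

Call:
carry_out --moves "255 0 0.25 0 0 0 0; 255 0 0.25 0 0 0 0; 255 0 0.25 0 0 0 0; 255 0 0.25 0 0 0 0; 255 0 0.25 0 0 0 0; 255 0 0.25 0 0 0 0; 255 0 0.25 0 0 0 0; 255 0 0.25 0 0 0 0; 255 0 0.2 0 0 0 0; 255 0 0 0 0 0 0"

```text
t: 11.55
tcp_pos: [0.575, 0.1343, 0.0663]
orientation: [3.141, -0.0, 3.077]
force: [0.1, 0.5, -0.8]
grip_width: 0.024
grasp_force: 30.0
```

```bash
python3 look.py w4
python3 - <<'E'
from h import *
import pickle
s=pickle.load(open('w4.pkl','rb'));save('w4c',s['frame'])
E
```

```text
11.6 [0.575  0.1333 0.0662] [ 3.1414e+00 -1.0000e-04  3.0766e+00] [ 0.4 -0.8 -0.9] 0.02342162731944041
```

View pics/w4.png

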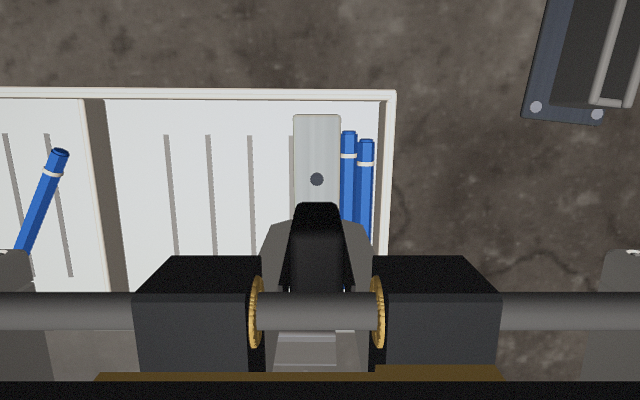

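Two rods show side by side at (348,180) and (366,185), parallel to the end wall with a small gap to it. I'll push on slowly and watch the force.

Call:
carry_out --moves "255 0 0.06 0 0 0 0; 255 0 0.06 0 0 0 0; 255 0 0.05 0 0 0 0; 255 0 0 0 0 0 0"

```text
t: 12.0
tcp_pos: [0.5754, 0.1393, 0.0662]
orientation: [-3.141, -0.0, 3.076]
force: [-0.6, -1.9, -1.8]
grip_width: 0.024
grasp_force: 30.0
```

Call:
carry_out --moves "255 0 0.05 0 0 0 0; 255 0 0.03 0 0 0 0; 255 0 0 0 0 0 0; 255 0 -0.15 0 0 0 0; 255 0 0 -0.6 0 0 0; 255 0 0 -0.9 0 0 0; 255 0 -1 0 0 0 0; 255 0 -1 0 0 0 0; 255 0 -1 0 0 0 0; 255 0 -0.9 0 0 0 0"

```text
t: 13.0
tcp_pos: [0.5648, -0.0207, 0.1265]
orientation: [3.141, 0.001, 3.075]
force: [-0.0, -0.9, -1.9]
grip_width: 0.0242
grasp_force: 30.0
```

```bash
cat > rods.py <<'E'
from h import *
import sys,pickle
s=pickle.load(open(sys.argv[1]+'.pkl','rb')); m=np.array([.566,-.0055]); yaw=-.0645
R=np.array([[np.cos(yaw),np.sin(yaw)],[-np.sin(yaw),np.cos(yaw)]])
hsv=cv2.cvtColor(s['frame'],cv2.COLOR_RGB2HSV)
b=cv2.inRange(hsv,(100,120,60),(120,255,255)); C=cloud(s)
k,_=cv2.findContours(b,cv2.RETR_EXTERNAL,cv2.CHAIN_APPROX_NONE)
for q in k:
    if len(q)<25: continue
    P=np.array([R@(ray(s,*x[0],.018)[:2]-m) for x in q]).astype(np.float32)
    l=cv2.fitLine(P,cv2.DIST_L2,0,.01,.01).ravel()
    if abs(P[:,0].mean())<.09 and abs(P[:,1].mean())<.2: print(len(q),P.mean(0).round(3),P.min(0).round(3),P.max(0).round(3),'ang',round(float(np.arctan(l[1]/l[0])),3))
E
python3 look.py w5; python3 rods.py w5
```

```text
13.05 [ 0.5642 -0.0274  0.1265] [-3.1392e+00  3.0000e-04  3.0698e+00] [-0.7 -8.3 -2.3] 0.02404052625163127
42 [ 0.049 -0.081] [ 0.042 -0.087] [ 0.056 -0.073] ang -0.628
45 [ 0.047 -0.1  ] [ 0.04  -0.106] [ 0.054 -0.094] ang -0.338
45 [ 0.036 -0.141] [ 0.03  -0.147] [ 0.044 -0.134] ang -0.569
168 [ 0.007 -0.057] [-0.028 -0.08 ] [ 0.042 -0.036] ang -0.513
190 [-0.001 -0.088] [-0.038 -0.102] [ 0.038 -0.075] ang -0.245
32 [-0.034 -0.037] [-0.041 -0.041] [-0.029 -0.036] ang -0.145
188 [-0.01  -0.125] [-0.046 -0.143] [ 0.028 -0.108] ang -0.348
496 [0.002 0.163] [-0.054  0.145] [0.063 0.181] ang 0.013
53 [-0.047 -0.077] [-0.055 -0.083] [-0.039 -0.071] ang -0.251
53 [-0.055 -0.109] [-0.063 -0.115] [-0.048 -0.103] ang -0.374
```

Call:
carry_out --moves "255 0 0 0 0 0 0; 255 0 0 0 0 0 0"

```text
t: 13.25
tcp_pos: [0.5652, -0.0183, 0.1264]
orientation: [3.141, 0.0, 3.076]
force: [0.8, -0.5, -1.8]
grip_width: 0.0237
grasp_force: 30.0
```

The left row is straight, spanning tray y 145–181 mm. Next is the right bay.

Call:
carry_out --moves "255 0 0 0.7 0 0 0; 255 0 0 0.5 0 0 0; 255 0 0 0.3 0 0 0; 255 0 0 0 0 0 0; 255 0 -0.25 0 0 0 0; 255 0 -0.25 0 0 0 0; 255 0 -0.25 0 0 0 0; 255 0 -0.25 0 0 0 0; 255 0 -0.25 0 0 0 0; 255 0 -0.25 0 0 0 0"

```text
t: 14.25
tcp_pos: [0.561, -0.0799, 0.0665]
orientation: [3.142, 0.0, 3.075]
force: [0.6, 0.0, -1.6]
grip_width: 0.0243
grasp_force: 30.0
```

Call:
carry_out --moves "255 0 -0.25 0 0 0 0; 255 0 -0.25 0 0 0 0; 255 0 -0.25 0 0 0 0; 255 0 -0.25 0 0 0 0; 255 0 -0.25 0 0 0 0; 255 0 -0.25 0 0 0 0; 255 0 -0.13 0 0 0 0; 255 0 0 0 0 0 0"

```text
t: 15.05
tcp_pos: [0.5566, -0.1449, 0.0662]
orientation: [-3.141, -0.0, 3.075]
force: [0.2, -0.1, -1.1]
grip_width: 0.0243
grasp_force: 30.0
```

```bash
python3 look.py w6; python3 rods.py w6
```

```text
15.1 [ 0.5567 -0.1442  0.0662] [ 3.1416e+00 -2.0000e-04  3.0752e+00] [ 0.2  0.8 -2. ] 0.0237918352707454
355 [-0.027 -0.168] [-0.062 -0.178] [ 0.022 -0.156] ang -0.045
```

View pics/w6.png

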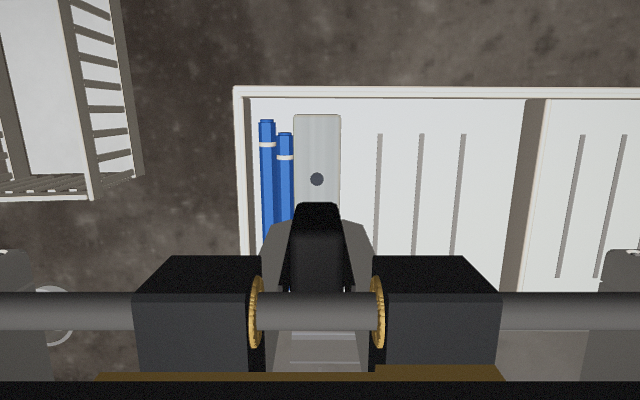

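Two of the right bay's rods show parallel at (267,180) and (285,185), about 4 mm short of the wall. I'll push them home, back off and lift.

Call:
carry_out --moves "255 0 -0.06 0 0 0 0; 255 0 -0.06 0 0 0 0; 255 0 -0.05 0 0 0 0; 255 0 -0.04 0 0 0 0; 255 0 0 0 0 0 0; 255 0 0.15 0 0 0 0; 255 0 0 -0.6 0 0 0; 255 0 0 -0.9 0 0 0; 255 0 0 -1 0 0 0; 255 0 0 -0.9 0 0 0"

```text
t: 16.1
tcp_pos: [0.5565, -0.1461, 0.2041]
orientation: [-3.141, 0.0, 3.076]
force: [0.9, -0.4, -1.7]
grip_width: 0.0238
grasp_force: 30.0
```

```bash
python3 look.py w7; python3 rods.py w7
```

```text
16.15 [ 0.559  -0.1466  0.2099] [-3.1407  0.0072  3.0756] [ 2.4 -1.1  4.1] 0.023523418778091564
84 [0.052 0.162] [0.044 0.144] [0.062 0.18 ] ang 1.339
308 [-0.012  0.163] [-0.054  0.144] [0.046 0.181] ang 0.032
288 [-0.007 -0.175] [-0.061 -0.183] [ 0.049 -0.166] ang 0.004
```

Call:
carry_out --moves "255 0.277 0.877 0 0 0 0; 255 0.277 0.877 0 0 0 0; 255 0.277 0.877 0 0 0 0; 255 0.277 0.877 0 0 0 0; 255 0.277 0.877 0 0 0 0; 255 0 0 0 0 0 0; 255 0 0 0 0 0 0"

```text
t: 16.85
tcp_pos: [0.5127, 0.033, 0.2022]
orientation: [-3.141, 0.0, 3.078]
force: [-0.2, -1.1, -1.6]
grip_width: 0.024
grasp_force: 30.0
```

```bash
python3 look.py w8; python3 rods.py w8
```

```text
16.9 [0.5129 0.032  0.2022] [-3.1412e+00  1.0000e-04  3.0759e+00] [ 0.6  0.  -2.5] 0.023853032211722327
272 [-0.015  0.163] [-0.055  0.147] [0.036 0.181] ang 0.002
345 [-0.001 -0.165] [-0.062 -0.182] [ 0.064 -0.148] ang 0.045
```

Both rows are close against the end walls, at tray y +147..+181 and −148..−182. Back to the stand.

Call:
carry_out --moves "255 0.277 0.879 0 0 0 0; 255 0.277 0.879 0 0 0 0; 255 0.277 0.879 0 0 0 0; 255 0.277 0.879 0 0 0 0; 255 0.277 0.879 0 0 0 0; 255 0.277 0.879 0 0 0 0; 255 0.277 0.879 0 0 0 0; 255 0.277 0.879 0 0 0 0.52; 255 0 0 0 0 0 0.52; 255 0 0 0 0 0 0"

```text
t: 17.9
tcp_pos: [0.4434, 0.3186, 0.2019]
orientation: [-3.141, -0.0, 2.971]
force: [1.0, -0.1, -1.2]
grip_width: 0.024
grasp_force: 30.0
```

Call:
carry_out --moves "255 0 0 0 0 0 0; 255 0 0 0 0 0 0"

```text
t: 18.1
tcp_pos: [0.4437, 0.3176, 0.2022]
orientation: [-3.141, 0.0, 2.971]
force: [-0.3, -0.3, -1.6]
grip_width: 0.0237
grasp_force: 30.0
```

Call:
carry_out --moves "255 0.024 0.021 0.9 0 0 0; 255 0 0 0.9 0 0 0; 255 0 0 0.6 0 0 0; 255 0 0 0 0 0 0; 255 0 0 0 0 0 0; 255 0 0 0.25 0 0 0; 255 0 0 0.25 0 0 0; 255 0 0 0.25 0 0 0; 255 0 0 0 0 0 0"

```text
t: 19.0
tcp_pos: [0.4415, 0.3193, 0.075]
orientation: [-3.14, -0.001, 2.972]
force: [0.3, 0.0, -1.2]
grip_width: 0.0239
grasp_force: 30.0
```

Call:
carry_out --moves "255 0 0 0.2 0 0 0; 255 0 0 0.12 0 0 0; 255 0 0 0 0 0 0; 0 0 0 0 0 0 0; 0 0 0 0 0 0 0; 0 0 0 0 0 0 0; 0 0 0 0 0 0 0; 0 0 0 0 0 0 0; 0 0 0 0 0 0 0; 0 0 0 0 0 0 0"

```text
t: 20.0
tcp_pos: [0.4421, 0.3199, 0.0635]
orientation: [3.142, -0.0, 2.972]
force: [0.5, -0.7, 0.1]
grip_width: 0.0765
grasp_force: 0.0
```

Call:
carry_out --moves "0 0 0 0 0 0 0; 0 0 0 0 0 0 0; 0 0 0 0 0 0 0; 0 0 0 -0.5 0 0 0; 0 0 0 -1 0 0 0; 0 0 0 -1 0 0 0; 0 0 0 -1 0 0 0; 0 0 0 -1 0 0 0; 0 0 0 -1 0 0 0; 0 0 0 0 0 0 0"

```text
t: 21.0
tcp_pos: [0.4437, 0.3214, 0.2888]
orientation: [3.136, 0.005, 2.972]
force: [0.6, 1.5, -0.1]
grip_width: 0.094
grasp_force: 0.0
```

```bash
python3 look.py w9
python3 - <<'E'
from h import *
import pickle
for n in ('w2','w9'):
    s=pickle.load(open(n+'.pkl','rb'))
    C=cloud(s);F=s['frame'].astype(int)
    b=(abs(C[...,2]-.055)<.03)&(abs(C[...,0]-.44)<.1)&(abs(C[...,1]-.31)<.06)&(F.sum(-1)>350)&(C[...,2]>.047)
    P=(C[b][:,:2]*1000).astype(np.float32); print('bar',len(P),cv2.minAreaRect(P),np.median(C[b][:,2]))
    g=(C[...,2]>.095)&(C[...,2]<.15)&(abs(C[...,0]-.44)<.05)&(abs(C[...,1]-.31)<.04)&(F.sum(-1)<150)
    P=(C[g][:,:2]*1000).astype(np.float32); print('grip',len(P),cv2.minAreaRect(P),np.median(C[g][:,2]))
w=pickle.load(open('wrist0.pkl','rb'));D=cloud(w)
for v in (190,230,270,340): 
    print([D[v,u].round(4) for u in range(370,405,8)])
E
```

```text
21.05 [0.443  0.3206 0.2859] [3.1384e+00 3.1000e-03 2.9716e+00] [-0.3  0.6 -0.4] 0.09397474025380749
bar 2132 ((442.30059814453125, 318.6087341308594), (25.88286018371582, 129.24290466308594), 80.38433074951172) 0.0511853142761103
grip 471 ((442.136474609375, 318.85565185546875), (23.265594482421875, 35.28516387939453), 79.72594451904297) 0.10215046606082849
bar 1429 ((441.435302734375, 319.2939758300781), (25.35721778869629, 129.80386352539062), 80.5909652709961) 0.051193542656371084
grip 366 ((440.8877868652344, 319.3908996582031), (22.736846923828125, 34.65220260620117), 80.36138916015625) 0.1024215945853128
[array([ 0.735 , -0.0222, -0.0012]), array([0.7055, 0.027 , 0.2112]), array([0.7073, 0.0295, 0.222 ]), array([0.71  , 0.0306, 0.227 ]), array([0.7141, 0.0302, 0.2254])]
[array([ 7.365e-01, -6.970e-02,  3.000e-04]), array([ 0.7461, -0.0703, -0.0012]), array([0.7074, 0.0107, 0.2259]), array([0.7113, 0.0107, 0.2259]), array([0.7154, 0.0103, 0.2248])]
[array([ 0.7386, -0.121 , -0.001 ]), array([ 0.7051, -0.0118,  0.2225]), array([ 0.7083, -0.0098,  0.2266]), array([ 0.7124, -0.0103,  0.2256]), array([ 0.7772, -0.1212, -0.0013])]
[array([ 0.7023, -0.0509,  0.2242]), array([ 0.7059, -0.0488,  0.227 ]), array([ 0.7106, -0.0508,  0.2243]), array([ 0.7626, -0.1888,  0.0376]), array([ 0.7708, -0.1864,  0.0409])]
```

The comb is back, within 1 mm of its start pose and at the same height. Next is the lid: shut the fingers and travel high to behind the handle bar, which is at about (0.709, −0.011, 0.221).

Call:
carry_out --moves "255 0 0 0 0 0 -0.52; 255 0 0 0 0 0 -0.52; 255 0 0 0 0 0 0"

```text
t: 21.35
tcp_pos: [0.4417, 0.3195, 0.2823]
orientation: [-3.141, -0.001, 3.077]
force: [0.0, 0.5, 0.9]
grip_width: 0.0739
grasp_force: 0.0
```

Call:
carry_out --moves "255 -0.8 -0.78 0 0 0 0; 255 -0.8 -0.78 0 0 0 0; 255 -0.8 -0.78 0 0 0 0; 255 -0.8 -0.78 0 0 0 0; 255 -0.8 -0.78 0 0 0 0; 255 -0.8 -0.78 0 0 0 0; 255 -0.8 -0.78 0 0 0 0; 255 -0.8 -0.78 0 0 0 0; 255 -0.8 -0.78 0 0 0 0; 255 -0.8 -0.78 0 0 0 0"

```text
t: 22.35
tcp_pos: [0.7417, -0.014, 0.2823]
orientation: [-3.141, -0.001, 3.074]
force: [1.1, 1.7, -0.2]
grip_width: 0.0005
grasp_force: 0.0
```

Call:
carry_out --moves "255 0 0 0 0 0 0; 255 0 0 0 0 0 0"

```text
t: 22.55
tcp_pos: [0.7409, -0.0135, 0.2815]
orientation: [-3.141, -0.002, 3.073]
force: [0.7, 1.7, 0.1]
grip_width: 0.0004
grasp_force: 0.0
```

Call:
carry_out --moves "255 0 0 0.95 0 0 0; 255 0 0 0.95 0 0 0; 255 0 0 0 0 0 0; 255 0.4 0 0 0 0 0; 255 0.4 0 0 0 0 0; 255 0.4 0 0 0 0 0; 255 0.4 0 0 0 0 0; 255 0.4 0 0 0 0 0; 255 0.4 0 0 0 0 0; 255 0 0 0 0 0 0"

```text
t: 23.55
tcp_pos: [0.6443, -0.0052, 0.2099]
orientation: [3.141, 0.002, 3.076]
force: [-0.2, 0.6, 0.4]
grip_width: 0.0001
grasp_force: 0.0
```

Call:
carry_out --moves "255 0.4 0 0.12 0 0 0; 255 0.4 0 0.12 0 0 0; 255 0.4 0 0.12 0 0 0; 255 0.4 0 0.12 0 0 0; 255 0.4 0 0.12 0 0 0; 255 0.4 0 0.12 0 0 0; 255 0.4 0 0.12 0 0 0; 255 0.4 0 0 0 0 0; 255 0.4 0 0 0 0 0; 255 0 0 0 0 0 0"

```text
t: 24.55
tcp_pos: [0.5011, 0.0039, 0.1751]
orientation: [3.141, 0.001, 3.076]
force: [0.7, 0.2, -0.7]
grip_width: 0.0005
grasp_force: 0.0
```

Run:
```python
from h import *
s=snap('side'); save('s2',s['frame'][100:300,180:480].repeat(2,0).repeat(2,1))
print(get_state()['tcp_pos'])
```

```text
[0.50215279 0.00373128 0.17510964]
```

View pics/s2.png

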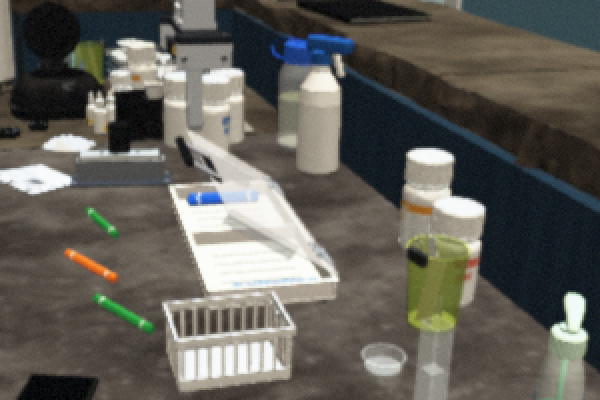

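The side view shows the lid tipped forward and sinking, with the handle at (195,150) in the crop. The comb hangs in its stand at (120,150). I'll retreat up and wait.

Call:
carry_out --moves "255 0 0 -0.5 0 0 0; 255 0 0 -1 0 0 0; 255 0 0 -1 0 0 0; 255 0 0 0 0 0 0; 255 0 0 0 0 0 0; 255 0 0 0 0 0 0; 255 0 0 0 0 0 0; 255 0 0 0 0 0 0; 255 0 0 0 0 0 0; 255 0 0 0 0 0 0"

```text
t: 25.6
tcp_pos: [0.5014, 0.0033, 0.2736]
orientation: [-3.142, -0.001, 3.076]
force: [0.1, 0.8, 0.4]
grip_width: 0.0003
grasp_force: 0.0
```

Call:
carry_out --moves "255 0 0 0 0 0 0; 255 0 0 0 0 0 0; 255 0 0 0 0 0 0; 255 0 0 0 0 0 0; 255 0 0 0 0 0 0; 255 0 0 0 0 0 0; 255 0 0 0 0 0 0; 255 0 0 0 0 0 0; 255 0 0 0 0 0 0; 255 0 0 0 0 0 0"

```text
t: 26.6
tcp_pos: [0.5014, 0.0033, 0.2739]
orientation: [-3.142, -0.0, 3.076]
force: [-0.3, -0.8, -0.2]
grip_width: 0.0003
grasp_force: 0.0
```

Call:
carry_out --moves "255 0 0 0 0 0 0; 255 0 0 0 0 0 0; 255 0 0 0 0 0 0; 255 0 0 0 0 0 0; 255 0 0 0 0 0 0; 255 0 0 0 0 0 0; 255 0 0 0 0 0 0; 255 0 0 0 0 0 0; 255 0 0 0 0 0 0; 255 0 0 0 0 0 0"

```text
t: 27.6
tcp_pos: [0.5015, 0.0033, 0.2739]
orientation: [-3.142, -0.0, 3.076]
force: [0.2, -0.2, -0.2]
grip_width: 0.0005
grasp_force: 0.0
```

```bash
python3 look.py w10; python3 rods.py w10
python3 - <<'E'
from h import *
import pickle
s=pickle.load(open('w10.pkl','rb')); C=cloud(s); F=s['frame'].astype(int)
# handle expected near tray x=-.116 => shut: world x~.45, z~.037
g=(F.sum(-1)<110)&(abs(C[...,0]-.45)<.04)&(abs(C[...,1])<.08)&(C[...,2]<.15)
print('handle',g.sum(),np.median(C[g],0),C[g].min(0),C[g].max(0))
c=snap('side'); D=cloud(c); save('s3',c['frame'][100:300,180:480].repeat(2,0).repeat(2,1))
G=c['frame'].astype(int)
g=(G.sum(-1)<150)&(abs(D[...,0]-.45)<.04)&(abs(D[...,1])<.08)&(D[...,2]<.15)&(D[...,2]>.02)
print('side handle',g.sum(),np.median(D[g],0) if g.any() else 0)
E
```

```text
27.65 [0.5015 0.0033 0.2739] [ 3.1416 -0.      3.0757] [-0.2 -0.2 -0.4] 0.0003123763372849066
handle 566 [4.49827119e-01 2.75264714e-04 4.60692225e-02] [ 0.44198622 -0.05113162  0.04128243] [0.4599909  0.05291583 0.04964982]
side handle 63 [ 0.45030654 -0.01154899  0.04838279]
```

View pics/s3.png

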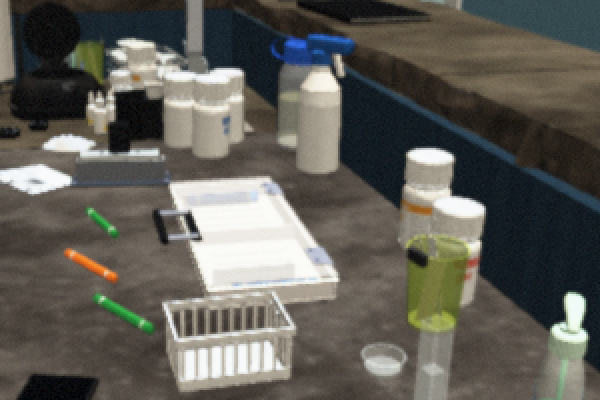

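The lid looks shut, with the handle lying at (175,225) in the crop and its top at about z 0.046. I'll wait a bit more and check whether that's final.

Call:
carry_out --moves "255 0 0 0 0 0 0; 255 0 0 0 0 0 0; 255 0 0 0 0 0 0; 255 0 0 0 0 0 0; 255 0 0 0 0 0 0; 255 0 0 0 0 0 0; 255 0 0 0 0 0 0; 255 0 0 0 0 0 0; 255 0 0 0 0 0 0; 255 0 0 0 0 0 0"

```text
t: 28.7
tcp_pos: [0.5015, 0.0033, 0.2739]
orientation: [3.142, -0.0, 3.076]
force: [0.1, -0.1, 1.0]
grip_width: 0.0002
grasp_force: 0.0
```

```bash
python3 look.py w11
python3 - <<'E'
from h import *
import pickle
for n in ('w10','w11'):
    s=pickle.load(open(n+'.pkl','rb')); C=cloud(s); F=s['frame'].astype(int)
    g=(F.sum(-1)<110)&(abs(C[...,0]-.45)<.012)&(abs(C[...,1])<.05)&(C[...,2]<.15)
    print('handle',g.sum(),C[g].mean(0),np.percentile(C[g][:,2],[5,50,95]))
    R=[[np.cos(.0645),np.sin(-.0645)],[np.sin(.0645),np.cos(.0645)]]
    T=(C[...,:2]-[.566,-.0055])@np.array(R).T
    for x in (-.07,-.05,-.03,0,.03,.06):
        m=(abs(T[...,0]-x)<.006)&(abs(T[...,1])<.17)&(C[...,2]<.1)
        print(x,m.sum(),np.percentile(C[...,2][m],[5,50,95]).round(4) if m.any() else 0)
E
python3 rods.py w11
```

```text
28.75 [0.5014 0.0033 0.2739] [ 3.1416e+00 -1.0000e-04  3.0758e+00] [ 0.3 -0.9 -0.1] 0.00019893997160765542
handle 541 [ 0.44999697 -0.00073157  0.0459318 ] [0.04354616 0.04606898 0.04797373]
-0.07 2746 [0.0381 0.0398 0.0438]
-0.05 2790 [0.038  0.0393 0.0406]
-0.03 2725 [0.038  0.0394 0.0406]
0 2375 [0.038  0.0393 0.0406]
0.03 1878 [0.038  0.0394 0.0406]
0.06 540 [0.0382 0.0399 0.0422]
handle 541 [ 0.44995893 -0.00125193  0.0459764 ] [0.04345748 0.04607472 0.04798629]
-0.07 2747 [0.0381 0.0398 0.0437]
-0.05 2784 [0.038  0.0393 0.0405]
-0.03 2714 [0.038  0.0393 0.0406]
0 2371 [0.038  0.0393 0.0406]
0.03 1879 [0.038  0.0394 0.0407]
0.06 533 [0.0382 0.0399 0.0423]
```

The lid surface is level at 0.0393 m across its whole width, so it is shut flat and steady. The rows and comb were checked, and the arm touches nothing.

```bash
python3 -c "
from bench import hand_in
print(hand_in())"
```

```text
the job is handed in; nothing more can be done
None
```

I handed the job in at about 29 s: both rows are combed flat against their end walls, the comb hangs back in its stand, the lid is shut level, and the other things were left alone; no verdict came back.

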